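# Take the test flange off its peg, seat it in the nest and latch the gate

### The job

Get the leak-test nest ready: lift the square flange with the wide bore up and off its upturned peg, seat it flat over the round spigot of the nest, and then push the sliding gate over it until its spring catch snaps up behind it. Leave the flange with the narrow bore hanging on its peg, and do not knock or shove the sample jar or the seal block standing nearby.

Things in the scene. Friction and masses are not known exactly. Their poses are not given: they have to be found in the camera images.
- flange_wide_center (a point): Centre of the flange to use: square aluminium plate 56 x 56 x 12 mm (0.1 to 0.21 kg) with a round 36 mm bore. x = bore axis, y and z parallel to its sides. Starts hanging upright by its bore on either peg: x along the peg, z up; grip it across its upright edges (closing along y). Must end flat, x vertical either way. Stood on an edge it topples flat if it leans over 12 degrees.
- flange_narrow_center (a point): Centre of the other flange: same plate, but its narrow 20 mm bore does not go over the spigot. Same axes. It hangs on the other peg, 110 mm beside the first along the stand's y, and stays there.
- stand: Fixed peg stand; base 80 x 170 x 12 mm (x by y), origin under its centre. At y = +55 and -55 mm two round 8 mm pegs point to -x (to the robot), 160 mm above the table, from an upright sheet (front face at x = +21 mm, 160 mm wide, top 182 mm up). The pegs end at x = -48 mm in tips bent up 45 degrees, 174 mm high. Flanges hang at x = -15 mm: raise 15 to 24 mm, then draw off 50 mm to -x.
- nest_spigot (a point): Foot of the fixed nest's spigot (31 mm diameter, 8 mm high, chamfered), on its axis and on top of the base plate, 12 mm above the table. z up; x runs from the gate to the spigot, the way the gate is pushed. Base plate 230 x 90 x 12 mm, long along x; the spigot stands 37 mm from its far end with nothing beside it in y. The centre of a seated flange is 6 mm above this point.
- gate_tab (a point): On the rear face of the gate's upright push tab, 57 mm above the table; push along this x axis. Tab 28 mm wide, 8 mm thick, top 77 mm above the table. The gate plate (80 x 44 x 8 mm) runs between rails with tops 42 mm above the table: push above them. Open, its front edge is 58 to 70 mm short of the spigot's axis; shut, 10 mm past it, 3 mm above a seated flange. An unseated flange blocks it.
- gate (a joint): Travel of the gate in m: 0 open, 0.081 at its end stop; starts between 0 and 0.012. It resists with about 4 to 6 N and stays where it is left. Past 0.078 the catch snaps up behind its tail.
- catch (a joint): Height of the sprung brass catch in m: 0 while pressed down under the gate, 0.006 when it has snapped up behind the gate's tail. It works by itself and need not be touched.
- mat_top (a point): Centre of the top of a rubber mat fixed to the table, 120 x 120 mm, 3 mm thick, kept clear: a handy place to lay the flange down and take it again from above.
- sample_jar: Clear sample jar with small seals in it, 35 mm across, 48 mm high, loose bystander to the left of the mat; origin at the centre of its underside.
- seal_block_1: Aluminium seal block 44 x 50 x 18 mm, loose bystander beside the stand; origin at the centre of its underside.
There are look-alikes about, which are no part of the job. What is shaped like the part that bears flange_wide_center but blue, red or yellow is not meant.

How it is judged:
By the outcome, as a careful person would: the job done as asked, in the order asked, and still so for the second after the job is handed in, with the robot touching nothing.
It also fails if it takes over 56 s, if anything falls off the work surface, if the arm or the gripper's body presses on something with over 40 N, if the wrist force passes 120 N, or if a joint passes its speed limit or range.

### The arm

A 6-joint arm with a two-finger parallel gripper is mounted at the origin on a cart in front of the work surface, level with it; the furniture and walls round the work are solid. World frame = base frame: x ahead of the robot, y to its left, z up, the work surface at z = 0. Lengths are in m, angles in rad, forces in N, time in s.
With the tool pointing down it reaches from about 0.35 to 0.8 m from the base axis. Payload 7.3 kg.
Tool frame: the origin (TCP) lies at the very end of the fingers, on their centre line; the grasp point (between the pads) lies env.pinch_z behind it (env.pinch_z is the distance from the TCP to the grasp point, in m); z points along the fingers, y is the direction in which the jaws open and shut (so a half turn about z gives the same grasp; the last joint's range is limited). The gripper opens to 85 mm and grips with 20 to 120 N. Pads are 22 mm wide; open, the fingers measure 114 mm over their backs; the gripper's body (76 mm by 85 mm) begins 54 mm behind the grasp point. The pads swing forward as they close: fully open they stand 13 mm farther back than shut.
Start: joints at [1.052, 0.342, 1.524, -0, 1.275, -0.146], TCP at [0.191, 0.489, 0.231] pointing down, gripper open.
Joint ranges: [-2.53, 2.53], [-0.77, 2.02], [0.04, 2.7], [-1, 4.14], [0.28, 2.66], [-3.11, 3.11]. Speed limits (rad/s): [2.57, 2.57, 3.14, 3.14, 3.14, 3.14].

### API

Orientations are given as a 3x3 rotation matrix whose columns are the frame's x, y, z axes.
In Python, from rig import telemetry, capture, camera_model, env gives the robot as it stands.
- The arm moves only by the tool servo_tool, never from a script. Its argument "series" is a list of rows, each a list of 7 numbers: the shift along the tool's x, y, z in cm, then the turn, a rotation vector about the tool's x, y, z in degrees, then the finger opening in cm, from 0 to 8.54. In form: [[x, y, z, wx, wy, wz, jaw], ...]. A call has 1 to 20 rows; each row shifts and turns the pose as measured when the row begins, along the tool's axes as they then stand; what a row does not reach is not made up. A row lasts 1/12 s, in which the tool goes at most 41.7 mm and 7.16 degrees, less where a joint would pass 70% of its speed; a pose out of reach is approached as far as the arm can. A call is refused whole if a number of a shift passes 4.17 or a number of a turn 7.16, either way. A call with a gripper value outside its range is refused whole. The fingers move at their own pace and stop on an object; the grip force is fixed at half the most. Time passes only in rows, so rows that do not move let the fingers close. It gives the time, the measured TCP pose, the force and the opening at its end, in the units of the state.
- telemetry.get_state(): the state, without advancing time (a new reading comes with each control period).
- capture(name): name is "side" or "top" or "wrist"; returns the picture (400x640x3 uint8, blue, green, red); there is no depth.
- camera_model(name): a dict with "fx", "fy", "cx", "cy" (pixels), "R" (3x3) and "t" (3): a world point X has camera coordinates R X + t; the wrist camera has in their place "mount" (4x4, takes a point from camera to tool coordinates, whose origin is the TCP and whose axes are the flange's). Camera axes: x right, y down, z forward; pixel columns grow to the right and rows downward; lengths in m; the calibration is good to about 2 mm. A picture is of the moment at which its call begins: read the wrist's pose just before it. camera_model takes no time and is no camera call.
- env.finish_job(): hands the job in, once; it reports no verdict.
The state is a dict: "t": time; "q": joint angles; "dq": joint speeds; "effort": joint torques, N m; "tcp_pos": TCP position; "ee_rot": TCP orientation; "force": force on the tool from outside, world axes, zero at the start; "ft_torque": the same for the moment, N m; "gripper_width": opening from 0.0 (shut) to 1.0 (fully open).
Only numpy, scipy, OpenCV 4.12 (cv2) and the standard library are available. Lean on these libraries where they do the work, as an engineer would, in place of code of your own. Each camera call takes 0.05 s, during which the arm holds its last target. There are 200 camera calls.

## Working session

There is one attempt and no reset: what is moved stays moved. The work goes in short steps, Python scripts to look and compute and a tool call to move; the robot and the scene stay as the last step left them, time stands still between calls to the robot, and variables do not carry over. Pictures are saved under pics/ and viewed, about 8 in all and at most 12, crops included, and the job is handed in when it is done.

Besides the shell and the picture viewer there is one more tool, called as a command line: name --pt "numbers of a row" for each row, then --argument value for the rest. servo_tool: Moves the arm, as the interface text tells. Its arguments: {"type":"object","properties":{"series":{"type":"array","items":{"type":"array","items":{"type":"number"}}}},"required":["series"]}

```bash
mkdir -p pics; ls
python3 - <<'E'
from rig import telemetry, capture, camera_model, env
import cv2,numpy as np
s=telemetry.get_state(); print(s['t'],s['tcp_pos'],s['ee_rot'],s['gripper_width'],env.pinch_z)
for n in("side","top"):
    cv2.imwrite(f"pics/{n}0.png",capture(n)); print(n,camera_model(n))
print(camera_model("wrist"))
E
```

```text
pics
0.0 [0.19098133 0.48860494 0.23061467] [[-9.31325441e-01  3.64187191e-01 -7.82840028e-04]
 [ 3.64187955e-01  9.31324493e-01 -1.35000851e-03]
 [ 2.37422285e-04 -1.54239818e-03 -9.99998782e-01]] 0.9974807838075457 0.0187
side {'fx': 434.8651599995674, 'fy': 434.8651599995674, 'cx': 324.5349186213261, 'cy': 201.72565531566428, 'R': array([[ 0.99917177,  0.03966776, -0.00906863],
       [ 0.01383597, -0.54078332, -0.84104814],
       [-0.03826666,  0.84022609, -0.54088427]]), 't': array([-0.57102745,  0.1334992 ,  0.99122973])}
top {'fx': 369.9516541475794, 'fy': 369.9516541475794, 'cx': 317.40766393520056, 'cy': 196.06695037685455, 'R': array([[-0.01398901, -0.99972666,  0.0187325 ],
       [-0.9864317 ,  0.01073336, -0.16382092],
       [ 0.16357508, -0.02077003, -0.98631222]]), 't': array([0.07783814, 0.60876969, 0.86870251])}
{'fx': 327.1904804514264, 'fy': 327.1904804514264, 'cx': 313.40508339623716, 'cy': 201.32266485275812, 'mount': array([[ 5.73615574e-04, -9.47469501e-01, -3.19845613e-01,
         8.17646655e-02],
       [ 9.99998565e-01,  1.05330004e-03, -1.32674919e-03,
        -9.33574898e-04],
       [ 1.59394779e-03, -3.19844393e-01,  9.47468746e-01,
        -1.43704714e-01],
       [ 0.00000000e+00,  0.00000000e+00,  0.00000000e+00,
         1.00000000e+00]])}
```

View pics/top0.png

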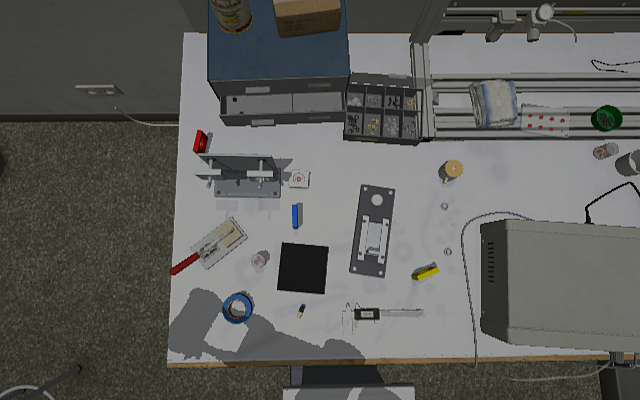

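View pics/side0.png

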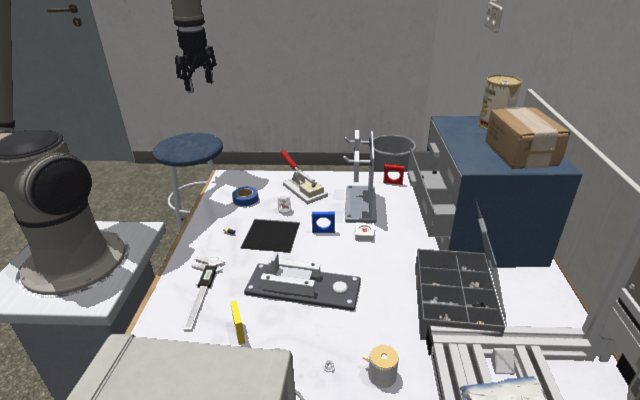

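The top view shows the stand near (240,175), nest spigot near (377,200), gate near (373,238), mat at (302,268), jar at (260,259) and seal block at (300,179). The red, blue and yellow plates are decoys. I'll zoom in next.

Run:
```python
import cv2,numpy as np
t=cv2.imread("pics/top0.png");s=cv2.imread("pics/side0.png")
r=lambda im,x,y,w,h,k:cv2.resize(im[y:y+h,x:x+w],None,fx=k,fy=k,interpolation=cv2.INTER_CUBIC)
A=r(t,185,140,100,75,4);B=r(t,335,175,80,110,4)[:,:320]
C=r(s,335,125,60,100,3);D=r(s,240,240,130,75,3)
c=np.zeros((600,800,3),np.uint8)
c[:300,:400]=A;c[:440,410:730]=B;c[300:600,:180]=C;
c[300:525,190:400]=D[:,:210]
cv2.imwrite("pics/crop.png",c)
```

```text
(no output)
```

View pics/crop.png

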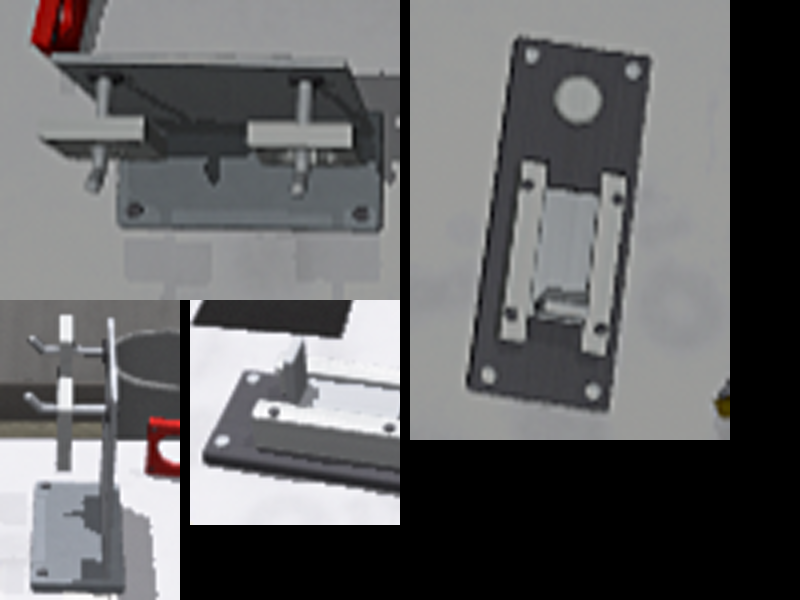

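The composite shows the stand with its pegs pointing to -x. The near flange (smaller y) sits lower on its peg than the far one, so it should be the wide one. The gate tab is at the robot end of the nest. Next I'll calculate positions.

```bash
cat > h.py <<'E'
from rig import telemetry, capture, camera_model, env
import numpy as np, cv2
def cast(name,px,z,st=None):
    m=camera_model(name); px=np.atleast_2d(np.array(px,float))
    d=np.c_[(px[:,0]-m['cx'])/m['fx'],(px[:,1]-m['cy'])/m['fy'],np.ones(len(px))]
    if name=="wrist":
        R=st['ee_rot']@m['mount'][:3,:3]; o=st['ee_rot']@m['mount'][:3,3]+st['tcp_pos']
    else: R=m['R'].T; o=-R@m['t']
    d=d@R.T; return o+d*((np.asarray(z)-o[2])/d[:,2])[:,None]
def proj(name,X,st=None):
    m=camera_model(name); X=np.atleast_2d(X)
    if name=="wrist":
        R=st['ee_rot']@m['mount'][:3,:3]; o=st['ee_rot']@m['mount'][:3,3]+st['tcp_pos']; c=(X-o)@R
    else: c=X@m['R'].T+m['t']
    return np.c_[c[:,0]/c[:,2]*m['fx']+m['cx'],c[:,1]/c[:,2]*m['fy']+m['cy']]
E
python3 - <<'E'
from h import *
np.set_printoptions(precision=4,suppress=True)
print("stand base",cast("top",[(214.2,196.7),(280.7,197.5)],.012))
print("tips",cast("top",[(208.7,187.5),(259.5,188.2)],.174))
# flange top edges, front edges: left, right
A=lambda x,y:(185+x/4,140+y/4)
print("fl far",cast("top",[A(42,137),A(146,137)],.182),"near",cast("top",[A(247,147),A(351,147)],.174))
print("spig",cast("top",[(377.5,200)],.020))
c=cast("top",[(361.75,184.25),(395,188.75),(349.25,272),(384.25,277.5)],.012);print(c, c.mean(0), np.degrees(np.arctan2(*(c[0]+c[1]-c[2]-c[3])[[1,0]])))
print("tab",cast("top",[(373.75,248.25)],.077))
t=cv2.imread("pics/top0.png");g=(t.max(2)<45).astype(np.uint8);n,l,s,ce=cv2.connectedComponentsWithStats(g[230:310,265:340])
i=1+s[1:,4].argmax();p=ce[i]+(265,230);print("mat",p,s[i],cast("top",[p],.003))
print("jar",cast("top",[(260,259)],.04),"seal",cast("top",[(300,179)],.018))
E
```

```text
stand base [[0.6171 0.3348 0.012 ]
 [0.6132 0.1642 0.012 ]]
tips [[0.6101 0.3049 0.174 ]
 [0.6075 0.1967 0.174 ]]
fl far [[0.6376 0.3316 0.182 ]
 [0.637  0.2766 0.182 ]] near [[0.6328 0.2243 0.174 ]
 [0.6323 0.1685 0.174 ]]
spig [[ 0.6027 -0.0844  0.02  ]]
[[ 0.6458 -0.0465  0.012 ]
 [ 0.633  -0.1328  0.012 ]
 [ 0.4224 -0.0076  0.012 ]
 [ 0.4076 -0.0949  0.012 ]] [ 0.5272 -0.0704  0.012 ] -9.716308437628493
tab [[ 0.479  -0.0603  0.077 ]]
mat [302.3323 267.9029] [  12   12   51   52 2215] [[0.4339 0.1099 0.003 ]]
jar [[0.4576 0.2119 0.04  ]] seal [[0.6601 0.114  0.018 ]]
```

servo_tool --pt "0 0 0 0 0 -6.7 8.54" --pt "0 0 0 0 0 -6.7 8.54" --pt "0 0 0 0 0 -6.7 8.54" --pt "-3.1 -2.4 -0.3 0 0 0 8.54" --pt "-3.1 -2.4 -0.3 0 0 0 8.54" --pt "-3.1 -2.4 -0.3 0 0 0 8.54" --pt "-3.1 -2.4 -0.3 0 0 0 8.54" --pt "-3.1 -2.4 -0.3 0 0 0 8.54" --pt "-3.1 -2.4 -0.3 0 0 0 8.54" --pt "-3.1 -2.4 -0.3 0 0 0 8.54" --pt "-3.1 -2.4 -0.3 0 0 0 8.54" --pt "-3.1 -2.4 -0.3 0 0 0 8.54" --pt "-3.1 -2.4 -0.3 0 0 0 8.54" --pt "-3.1 -2.4 0 0 0 0 8.54" --pt "0 0 0 0 0 0 8.54"

```text
t: 1.35
tcp_pos: [0.5422, 0.2109, 0.2545]
ee_rot: [[-1.0, -0.006, -0.01], [-0.006, 1.0, -0.009], [0.01, -0.009, -1.0]]
force: [-0.7, 0.1, 0.2]
gripper_width: 1.004
```

Run:
```python
from h import *
np.set_printoptions(precision=4,suppress=True)
m=camera_model("side");R=m['R'].T;o=-R@m['t']
for u,v,y in((335+65/3,125+315/3,.2766),(335+65/3,125+377/3,.1685)):
    d=R@np.array([(u-m['cx'])/m['fx'],(v-m['cy'])/m['fy'],1]); print(o+d*(y-o[1])/d[1])
s=telemetry.get_state();print(s['t'],s['tcp_pos'],s['ee_rot'])
im=capture("wrist");cv2.imwrite("pics/w1.png",im)
```

```text
[ 0.6524  0.2766 -0.1055]
[ 0.6497  0.1685 -0.094 ]
1.35 [0.5422 0.2109 0.2545] [[-0.9999 -0.0057 -0.0099]
 [-0.0056  0.9999 -0.0092]
 [ 0.01   -0.0091 -0.9999]]
```

View pics/w1.png

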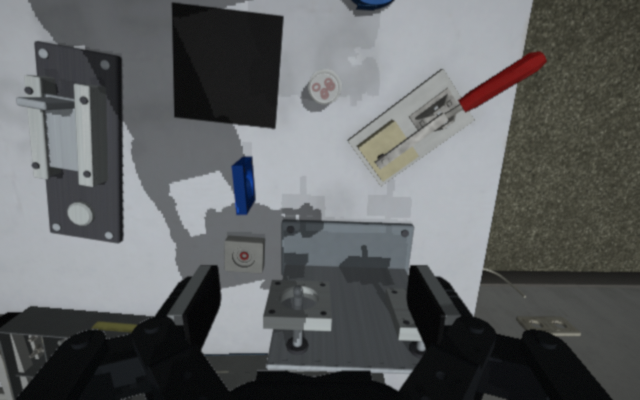

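Run:
```python
from h import *
np.set_printoptions(precision=4,suppress=True)
m=camera_model("side");R=m['R'].T;o=-R@m['t']
for u,v,y in((335+65/3,130,.2766),(335+65/3,151,.1685)):
    d=R@np.array([(u-m['cx'])/m['fx'],(v-m['cy'])/m['fy'],1]); print(o+d*(y-o[1])/d[1])
s=telemetry.get_state()
im=cv2.imread("pics/w1.png")
c=cv2.resize(im[215:375,225:425],None,fx=4,fy=3.75,interpolation=cv2.INTER_CUBIC);cv2.imwrite("pics/w1c.png",c[:600,:800])
g=cv2.cvtColor(im,cv2.COLOR_BGR2GRAY);g=(g[300:350,250:345]>170).astype(np.uint8)
n,l,st,ce=cv2.connectedComponentsWithStats(g)
for i in range(1,n):
    if st[i,4]>100:
        p=ce[i]+(250,300);pts=np.argwhere(l==i)[:,::-1]+(250,300);r=cv2.minAreaRect(pts.astype(np.float32));b=cv2.boxPoints(r)
        print(p,r,"z.174",cast("wrist",np.r_[[p],b],.174,s)[:,:2])
```

```text
[0.6429 0.2766 0.2049]
[0.6406 0.1685 0.1997]
[257.3954 323.1603] ((259.5, 323.0), (46.0, 19.0), 90.0) z.174 [[0.6385 0.1653]
 [0.6163 0.1603]
 [0.6161 0.1756]
 [0.6614 0.174 ]
 [0.6617 0.1579]]
[317.1905 324.1952] ((317.0, 324.0), (8.0, 24.0), 90.0) z.174 [[0.6388 0.2145]
 [0.6348 0.2045]
 [0.6345 0.2242]
 [0.6424 0.2243]
 [0.6427 0.2045]]
```

View pics/w1c.png

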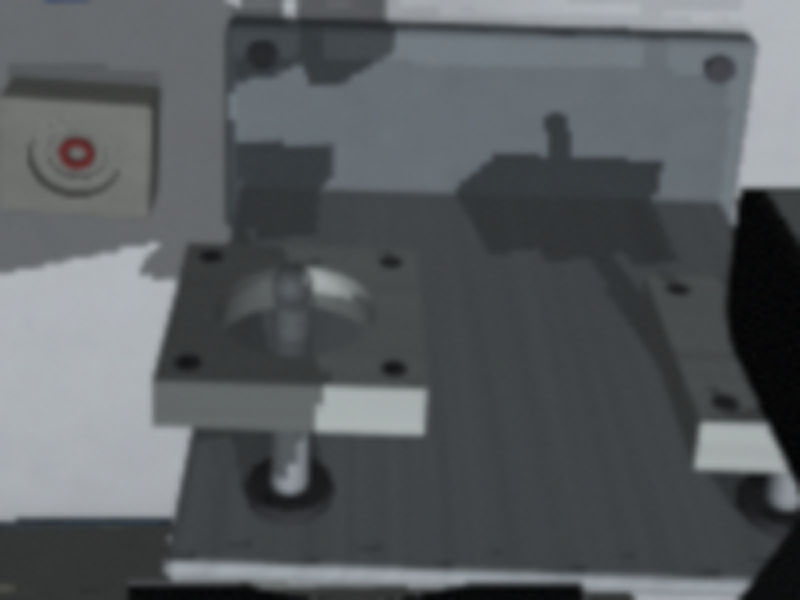

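The bore on the near flange is clearly the wide one. Its top centre is about (0.6385, 0.197), with stand yaw near -1.3°. Moving above it.

servo_tool --pt "0 0 0 -0.5 -0.6 1.4 8.54" --pt "-3.2 -0.5 0 0 0 0 8.54" --pt "-3.2 -0.5 0 0 0 0 8.54" --pt "-3.2 -0.5 0 0 0 0 8.54" --pt "0 0 0 0 0 0 8.54"

```text
t: 1.82
tcp_pos: [0.6316, 0.1989, 0.2506]
ee_rot: [[-1.0, 0.02, -0.01], [0.02, 1.0, 0.002], [0.01, 0.002, -1.0]]
force: [-0.8, 0.4, -0.8]
gripper_width: 0.998
```

servo_tool --pt "-0.7 -0.2 0 0 -0.6 0 8.54" --pt "0 0 0 0 0 0 8.54" --pt "0 0 3 0 0 0 8.54" --pt "0 0 3 0 0 0 8.54" --pt "0 0 3 0 0 0 8.54" --pt "0 0 2.5 0 0 0 8.54" --pt "0 0 0.8 0 0 0 8.54" --pt "0 0 0 0 0 0 8.54"

```text
t: 2.48
tcp_pos: [0.6331, 0.2052, 0.1275]
ee_rot: [[-1.0, 0.015, 0.007], [0.015, 1.0, 0.005], [-0.007, 0.005, -1.0]]
force: [-0.5, -0.0, 0.9]
gripper_width: 1.002
```

servo_tool --pt "-0.5 -0.8 0.3 0 0.3 0.3 8.54" --pt "0 0 0 0 0 0 8.54"

```text
t: 2.65
tcp_pos: [0.6378, 0.198, 0.1267]
ee_rot: [[-1.0, 0.019, 0.003], [0.019, 1.0, 0.006], [-0.003, 0.006, -1.0]]
force: [0.1, -0.5, 0.6]
gripper_width: 0.999
```

Centred. Closing the gripper now.

servo_tool --pt "0 0 0 0 0 0 7.0" --pt "0 0 0 0 0 0 6.0" --pt "0 0 0 0 0 0 5.5" --pt "0 0 0 0 0 0 5.0" --pt "0 0 0 0 0 0 5.0" --pt "0 0 0 0 0 0 5.0" --pt "0 0 0 0 0 0 5.0" --pt "0 0 0 0 0 0 5.0"

```text
t: 3.32
tcp_pos: [0.6405, 0.1978, 0.1326]
ee_rot: [[-1.0, 0.02, 0.012], [0.02, 1.0, 0.008], [-0.012, 0.008, -1.0]]
force: [0.5, -0.0, -1.8]
gripper_width: 0.648
```

servo_tool --pt "0 0 -0.6 0 0 0 4.5" --pt "0 0 -0.6 0 0 0 4.5" --pt "0 0 -0.5 0 0 0 4.5" --pt "0 0 0 0 0 0 4.5"

```text
t: 3.65
tcp_pos: [0.64, 0.1977, 0.1508]
ee_rot: [[-1.0, 0.02, 0.011], [0.02, 1.0, 0.007], [-0.011, 0.008, -1.0]]
force: [0.6, -0.0, -1.4]
gripper_width: 0.647
```

Run:
```python
from h import *
s=telemetry.get_state();print(s['tcp_pos'],s['force'])
w=capture("wrist");d=capture("side")
a=cv2.resize(w[250:390,225:425],None,fx=4,fy=4);b=cv2.resize(d[60:210,310:400],None,fx=3.5,fy=3.5)
c=np.zeros((600,800,3),np.uint8);c[:560,:480]=a[:,100:580];c[:525,485:800]=b[:,:315];cv2.imwrite("pics/l1.png",c)
```

```text
[0.63996528 0.1977434  0.1507783 ] [ 0.63350438 -0.03539662 -1.40614114]
```

View pics/l1.png

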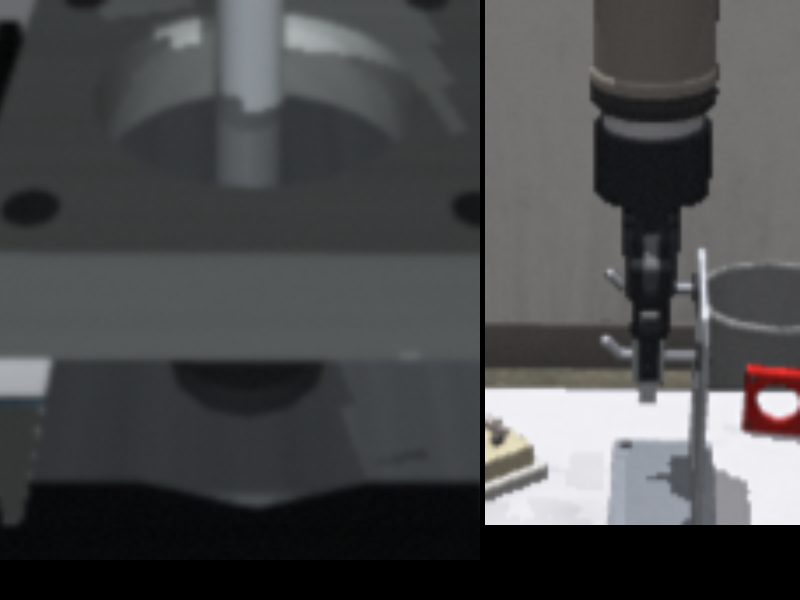

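Run:
```python
from h import *
for z in(.130,.135,.140,.145): print(z,proj("side",[[.638,.170,z],[.638,.226,z]]).round(1).tolist())
print(174.9)
```

```text
0.13 [[354.7, 177.1], [354.2, 166.0]]
0.135 [[354.7, 175.2], [354.3, 164.2]]
0.14 [[354.8, 173.4], [354.4, 162.4]]
0.145 [[354.8, 171.5], [354.4, 160.7]]
174.9
```

servo_tool --pt "0.8 0 0 0 0 0 4.5" --pt "0.8 0 0 0 0 0 4.5" --pt "0.8 0 0 0 0 0 4.5" --pt "0 0 0 0 0 0 4.5"

```text
t: 4.08
tcp_pos: [0.6146, 0.1979, 0.1486]
ee_rot: [[-1.0, 0.02, 0.009], [0.02, 1.0, 0.007], [-0.009, 0.007, -1.0]]
force: [-0.2, 0.1, -1.6]
gripper_width: 0.648
```

servo_tool --pt "0 0 -0.3 0 0 0 4.5" --pt "0.8 0 -0.05 0 0 0 4.5" --pt "0.8 0 -0.05 0 0 0 4.5" --pt "0.8 0 -0.05 0 0 0 4.5" --pt "0.8 0 -0.05 0 0 0 4.5" --pt "0.8 0 -0.05 0 0 0 4.5" --pt "0.8 0 -0.05 0 0 0 4.5" --pt "0 0 0 0 0 0 4.5"

```text
t: 4.75
tcp_pos: [0.5641, 0.1987, 0.1548]
ee_rot: [[-1.0, 0.021, 0.01], [0.021, 1.0, 0.007], [-0.009, 0.007, -1.0]]
force: [0.6, 0.7, -0.9]
gripper_width: 0.65
```

Free of the peg and lifted about 18 mm. Moving to the mat.

servo_tool --pt "2.4 -1.6 0 0 0 0 4.5" --pt "2.4 -1.6 0 0 0 0 4.5" --pt "2.4 -1.6 0.5 0 0 0 4.5" --pt "2.4 -1.6 1 0 6 0 4.5" --pt "2.4 -1.6 1 0 6 0 4.5" --pt "2.4 -1.6 1 0 6 0 4.5" --pt "0 0 0 0 6 0 4.5" --pt "0 0 0 0 0 0 4.5" --pt "0 0 0 0 0 0 4.5"

```text
t: 5.5
tcp_pos: [0.4088, 0.1034, 0.1261]
ee_rot: [[-0.913, 0.018, -0.407], [0.012, 1.0, 0.016], [0.407, 0.01, -0.913]]
force: [-0.8, 0.9, -1.0]
gripper_width: 0.649
```

servo_tool --pt "-1.3 0 2.4 0 0 0 4.5" --pt "-1.3 0 2.4 0 0 0 4.5" --pt "-1.3 0 2.4 0 0 0 4.5" --pt "-0.5 0 1.0 0 0 0 4.5" --pt "0 0 0 0 0 0 4.5"

```text
t: 5.92
tcp_pos: [0.4224, 0.1059, 0.033]
ee_rot: [[-0.925, 0.015, -0.38], [0.01, 1.0, 0.016], [0.38, 0.011, -0.925]]
force: [-0.4, -0.3, -1.4]
gripper_width: 0.648
```

servo_tool --pt "-0.1 0 0.4 0 0.5 0 4.5" --pt "-0.1 0 0.4 0 0.5 0 4.5" --pt "-0.1 0 0.3 0 0 0 4.5" --pt "0 0 0 0 0 0 4.5"

```text
t: 6.25
tcp_pos: [0.4227, 0.1072, 0.0238]
ee_rot: [[-0.922, 0.013, -0.388], [0.008, 1.0, 0.015], [0.388, 0.011, -0.922]]
force: [-0.0, 0.2, -1.6]
gripper_width: 0.646
```

servo_tool --pt "-0.1 0 0.25 0 0 0 4.5" --pt "0 0 0 0 0 0 4.5" --pt "0 0 0 0 0 0 6.5" --pt "0 0 0 0 0 0 8.54" --pt "0 0 0 0 0 0 8.54" --pt "0 0 0 0 0 0 8.54" --pt "0 0 0 0 0 0 8.54" --pt "0 0 0 0 0 0 8.54" --pt "0 0 0 0 0 0 8.54"

```text
t: 7.0
tcp_pos: [0.4244, 0.1073, 0.0234]
ee_rot: [[-0.924, 0.013, -0.383], [0.008, 1.0, 0.016], [0.383, 0.011, -0.924]]
force: [-0.2, -0.4, -0.1]
gripper_width: 1.002
```

servo_tool --pt "0 0 -2.5 0 0 0 8.54" --pt "0 0 -3 0 0 0 8.54" --pt "0.3 0 -3 0 -6 0 8.54" --pt "0.3 0 -2 0 -6 0 8.54" --pt "0.3 0 0 0 -6 0 8.54" --pt "0 0 0 0 -4.5 0 8.54" --pt "0 0 0 0 0 0 8.54"

```text
t: 7.58
tcp_pos: [0.4562, 0.1053, 0.1264]
ee_rot: [[-1.0, 0.014, 0.012], [0.015, 1.0, 0.011], [-0.012, 0.011, -1.0]]
force: [-0.1, 0.2, -0.2]
gripper_width: 1.0
```

Run:
```python
from h import *
s=telemetry.get_state();print(s['tcp_pos'],s['ee_rot'].round(3))
w=capture("wrist");cv2.imwrite("pics/m1.png",w)
```

```text
[0.45624595 0.1053141  0.12644839] [[-1.     0.014  0.012]
 [ 0.015  1.     0.011]
 [-0.012  0.011 -1.   ]]
```

View pics/m1.png

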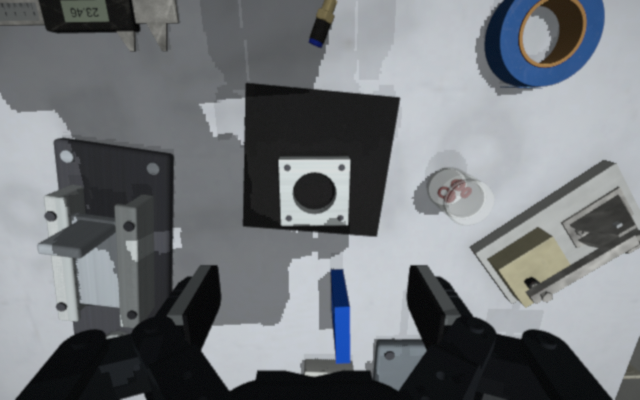

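The flange lies flat on the mat with its bore at about (314,192). The jar at (455,192) hasn't been disturbed.

Run:
```python
from h import *
np.set_printoptions(precision=4,suppress=True)
s=telemetry.get_state();w=cv2.imread("pics/m1.png")
g=(cv2.cvtColor(w,cv2.COLOR_BGR2GRAY)[140:232,260:370]>120).astype(np.uint8)
cs,_=cv2.findContours(g,cv2.RETR_CCOMP,cv2.CHAIN_APPROX_NONE)
for c in cs:
    if cv2.contourArea(c)>300:
        c=c+np.array([260,140]); r=cv2.minAreaRect(c);b=cv2.boxPoints(r); X=cast("wrist",b,.015,s)
        print(cv2.contourArea(c),r,X[:,:2],X.mean(0),np.linalg.norm(np.diff(X,axis=0),axis=1))
```

```text
4394.5 ((314.0, 192.0), (66.0, 70.0), 90.0) [[0.4261 0.0785]
 [0.4269 0.1336]
 [0.4835 0.1349]
 [0.4824 0.0758]] [0.4547 0.1057 0.015 ] [0.0551 0.0565 0.0591]
1449.5 ((314.2500305175781, 192.75001525878906), (42.42641067504883, 43.13351821899414), 45.0) [[0.4542 0.0812]
 [0.4293 0.1064]
 [0.4546 0.1306]
 [0.4811 0.1053]] [0.4548 0.1059 0.015 ] [0.0354 0.035  0.0366]
```

servo_tool --pt "0.1 0 3 0.6 0.6 0.8 8.54" --pt "0 0 3 0 0 0 8.54" --pt "0 0 3 0 0 0 8.54" --pt "0 0 1.5 0 0 0 8.54" --pt "0 0 0 0 0 0 8.54"

```text
t: 8.05
tcp_pos: [0.4608, 0.1056, 0.0183]
ee_rot: [[-1.0, 0.03, -0.006], [0.03, 1.0, 0.001], [0.006, 0.001, -1.0]]
force: [0.0, 0.4, -0.1]
gripper_width: 0.999
```

servo_tool --pt "0.6 0 0.7 0 0 -0.8 8.54" --pt "0 0 0.3 0 0 0 8.54" --pt "0 0 0 0 0 0 8.54"

```text
t: 8.3
tcp_pos: [0.4552, 0.1056, 0.0066]
ee_rot: [[-1.0, 0.015, -0.012], [0.015, 1.0, 0.001], [0.012, 0.0, -1.0]]
force: [-1.0, 0.3, 0.8]
gripper_width: 0.997
```

servo_tool --pt "0 0 0 0 -0.6 0 7.0" --pt "0 0 0 0 0 0 6.0" --pt "0 0 0 0 0 0 5.0" --pt "0 0 0 0 0 0 4.5" --pt "0 0 0 0 0 0 4.5" --pt "0 0 0 0 0 0 4.5"

```text
t: 8.8
tcp_pos: [0.4575, 0.1059, 0.0104]
ee_rot: [[-1.0, 0.015, 0.005], [0.015, 1.0, 0.001], [-0.005, 0.001, -1.0]]
force: [-0.4, 0.2, -2.3]
gripper_width: 0.617
```

servo_tool --pt "0 0 -2.5 0 0 0 4.5" --pt "0 0 -3 0 0 0 4.5" --pt "0 0 -3 0 0 0 4.5" --pt "0 0 0 0 0 0 4.5"

```text
t: 9.13
tcp_pos: [0.4555, 0.1056, 0.097]
ee_rot: [[-1.0, 0.015, -0.0], [0.015, 1.0, 0.001], [0.0, 0.0, -1.0]]
force: [1.0, 0.1, -0.7]
gripper_width: 0.614
```

Run:
```python
from h import *
s=telemetry.get_state();print(s['tcp_pos'],s['ee_rot'].round(3))
w=capture("wrist");cv2.imwrite("pics/g1f.png",w);d=capture("side");cv2.imwrite("pics/g1s.png",d)
a=cv2.resize(w[200:400,180:460],(560,400));b=cv2.resize(d[130:250,230:350],(240,240))
c=np.zeros((400,800,3),np.uint8);c[:,:560]=a;c[:240,560:]=b;cv2.imwrite("pics/g1.png",c)
```

```text
[0.45553458 0.10561512 0.09703549] [[-1.     0.015 -0.   ]
 [ 0.015  1.     0.001]
 [ 0.     0.    -1.   ]]
```

View pics/g1.png

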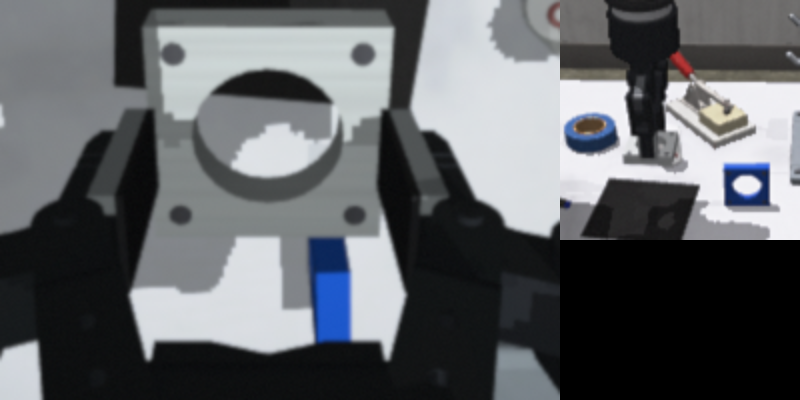

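Run:
```python
from h import *
np.set_printoptions(precision=4,suppress=True)
s=telemetry.get_state();h=np.array([(173,54),(363,54),(354,215),(180,215)])/2+(180,200)
for z in(.095,.1,.105,.11):
    X=cast("wrist",h,z,s);print(z,X.mean(0)[:2],np.linalg.norm(np.roll(X,-1,0)-X,axis=1))
```

```text
0.095 [0.454  0.1044] [0.0447 0.0447 0.0447 0.0447]
0.1 [0.4511 0.1044] [0.0432 0.0431 0.0431 0.0431]
0.105 [0.4483 0.1044] [0.0416 0.0415 0.0415 0.0416]
0.11 [0.4454 0.1045] [0.04 0.04 0.04 0.04]
```

Flange held flat, its centre about 3–4 mm on the tool's +x side. Next I'll move beside the nest for a closer look at the spigot.

servo_tool --pt "0 0 -2.5 0 0 0 4.5" --pt "0 0 -2.5 0 0 0 4.5" --pt "-2.7 -1.5 0 0 0 0 4.5" --pt "-2.7 -1.5 0 0 0 0 4.5" --pt "-2.7 -1.5 0 0 0 0 4.5" --pt "-2.7 -1.5 0 0 0 0 4.5" --pt "-2.7 -1.5 0 0 0 0 4.5" --pt "0 0 0 0 0 4.4 4.5" --pt "0 0 0 0 0 4.4 4.5" --pt "0 0 0 0 0 0 4.5"

```text
t: 10.07
tcp_pos: [0.5839, 0.0243, 0.1236]
ee_rot: [[-0.984, 0.173, -0.036], [0.173, 0.985, 0.001], [0.036, -0.006, -0.999]]
force: [0.8, 0.4, -1.8]
gripper_width: 0.613
```

Run:
```python
from h import *
s=telemetry.get_state();print(s['tcp_pos'],s['ee_rot'].round(3))
w=capture("wrist");cv2.imwrite("pics/n1.png",w)
print(proj("wrist",[[.6028,-.084,.02]],s))
```

```text
[0.58386764 0.02426262 0.12361646] [[-0.984  0.173 -0.036]
 [ 0.173  0.985  0.001]
 [ 0.036 -0.006 -0.999]]
[[191.90235113 246.55548678]]
```

View pics/n1.png

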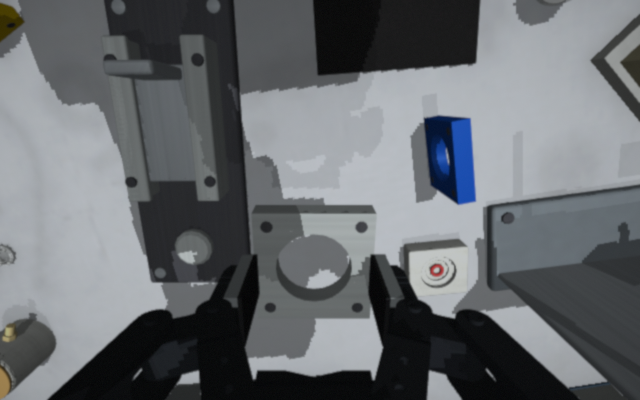

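The spigot shows at about (193,247) in the picture, within 1–2 px of the prediction. Refining both centres.

Run:
```python
from h import *
np.set_printoptions(precision=4,suppress=True)
s=telemetry.get_state();w=cv2.imread("pics/n1.png")
g=cv2.cvtColor(w,cv2.COLOR_BGR2GRAY)
m=(g[222:275,165:222]>85).astype(np.uint8)
cs,_=cv2.findContours(m,cv2.RETR_EXTERNAL,cv2.CHAIN_APPROX_NONE)
c=max(cs,key=cv2.contourArea)+np.array([165,222]);e=cv2.fitEllipse(c);print(e,cast("wrist",[e[0]],.02,s),cast("wrist",[e[0]],.016,s))
R=s['ee_rot'];mm=camera_model("wrist")['mount']
def tl(px,zt):
    M=camera_model("wrist");d=np.c_[(px[:,0]-M['cx'])/M['fx'],(px[:,1]-M['cy'])/M['fy'],np.ones(len(px))]@mm[:3,:3].T;o=mm[:3,3]
    return o+d*((zt-o[2])/d[:,2])[:,None]
# reference hole spacing from mat picture, z=.015
h=np.array([(264,227),(361,227),(356,307),(270,307)],float)
for zt in(-.006,-.004,-.002,0):
    X=tl(h,zt);print(zt,X.mean(0),np.linalg.norm(np.roll(X,-1,0)-X,axis=1))
for i in(.1,):
    pass
# tab rear top in image approx
print("tab left/right rear",cast("wrist",[(105,60),(183,66)],.077,s))
```

```text
((191.91639709472656, 247.95388793945312), (31.212614059448242, 33.07999801635742), 115.26963806152344) [[ 0.6035 -0.0838  0.02  ]] [[ 0.605  -0.0857  0.016 ]]
-0.006 [ 0.0016 -0.0015 -0.006 ] [0.0443 0.0432 0.0429 0.0432]
-0.004 [ 0.0004 -0.0015 -0.004 ] [0.0449 0.0438 0.0435 0.0439]
-0.002 [-0.0007 -0.0015 -0.002 ] [0.0455 0.0445 0.0441 0.0445]
0 [-0.0019 -0.0015  0.    ] [0.0462 0.0451 0.0447 0.0451]
tab left/right rear [[ 0.4652 -0.0727  0.077 ]
 [ 0.4754 -0.0313  0.077 ]]
```

```bash
cat > fl.py <<'E'
from h import *
np.set_printoptions(precision=4,suppress=True)
M=camera_model("wrist");mm=M['mount']
def tl(px,zt):
    d=np.c_[(px[:,0]-M['cx'])/M['fx'],(px[:,1]-M['cy'])/M['fy'],np.ones(len(px))]@mm[:3,:3].T;o=mm[:3,3]
    return o+d*((zt-o[2])/d[:,2])[:,None]
def holes(f,h,r):
    g=cv2.cvtColor(cv2.imread(f),cv2.COLOR_BGR2GRAY).astype(float);o=[]
    for x,y in h:
        x,y=int(x),int(y);w=g[y-r:y+r+1,x-r:x+r+1];k=np.clip(np.median(w)-8-w,0,None)
        Y,X=np.mgrid[-r:r+1,-r:r+1];o.append((x+(k*X).sum()/k.sum(),y+(k*Y).sum()/k.sum()))
    return np.array(o)
E
python3 - <<'E'
from fl import *
a=holes("pics/m1.png",[(287,168),(341,168),(341,218),(287,218)],5)
st=dict(tcp_pos=np.array([.45624595,.1053141,.12644839]),ee_rot=np.array([[-1,.014,.012],[.015,1,.011],[-.012,.011,-1]]))
X=cast("wrist",a,.015,st);print(a,np.linalg.norm(np.roll(X,-1,0)-X,axis=1),X.mean(0))
for f,h,r in(("pics/g1f.png",[(266,227),(361,227),(357,307),(270,307)],8),("pics/n1.png",[(264,227),(361,227),(356,307),(270,307)],8)):
    p=holes(f,h,r);print(p)
    for z in(-.008,-.006,-.004,-.002):
        X=tl(p,z);print(z,X.mean(0),np.linalg.norm(np.roll(X,-1,0)-X,axis=1))
E
```

```text
[[286.7979 167.3204]
 [341.1861 167.133 ]
 [339.0746 218.8455]
 [288.3045 217.8745]] [0.0432 0.0444 0.0426 0.0433] [0.4548 0.1056 0.015 ]
[[264.9119 226.7804]
 [361.0489 226.7237]
 [356.8027 307.2158]
 [269.7976 307.1175]]
-0.008 [ 0.0028 -0.0013 -0.008 ] [0.0432 0.0428 0.0427 0.0428]
-0.006 [ 0.0016 -0.0013 -0.006 ] [0.0438 0.0435 0.0434 0.0434]
-0.004 [ 0.0004 -0.0013 -0.004 ] [0.0445 0.0441 0.044  0.044 ]
-0.002 [-0.0007 -0.0013 -0.002 ] [0.0451 0.0447 0.0446 0.0447]
[[265.8856 226.6161]
 [361.0399 226.7292]
 [356.8241 307.1774]
 [269.7911 307.091 ]]
-0.008 [ 0.0028 -0.0012 -0.008 ] [0.0428 0.0428 0.0428 0.0428]
-0.006 [ 0.0016 -0.0012 -0.006 ] [0.0434 0.0435 0.0434 0.0435]
-0.004 [ 0.0005 -0.0012 -0.004 ] [0.044  0.0441 0.044  0.0441]
-0.002 [-0.0007 -0.0012 -0.002 ] [0.0447 0.0447 0.0446 0.0447]
```

servo_tool --pt "-1.0 -2.5 0 0 -1 0 4.5" --pt "-1.0 -2.5 0 0 -1 0 4.5" --pt "-1.0 -2.5 0 0 0 0 4.5" --pt "-0.9 -2.5 1 0 0 0 4.5" --pt "0 0 2 0 0 0 4.5" --pt "0 0 1.5 0 0 0 4.5" --pt "0 0 0 0 0 0 4.5" --pt "0 0 0 0 0 0 4.5"

```text
t: 10.78
tcp_pos: [0.6, -0.0815, 0.0687]
ee_rot: [[-0.989, 0.144, -0.015], [0.144, 0.99, -0.002], [0.014, -0.004, -1.0]]
force: [-0.1, -0.1, -1.3]
gripper_width: 0.618
```

servo_tool --pt "-0.5 -0.1 1.2 0 -0.9 1.4 4.5" --pt "0 0 1.2 0 0 0 4.5" --pt "0 0 0.7 0 0 0 4.5" --pt "0 0 0 0 0 0 4.5" --pt "0 0 0 0 0 0 4.5"

```text
t: 11.2
tcp_pos: [0.6044, -0.0808, 0.0377]
ee_rot: [[-0.987, 0.16, 0.001], [0.16, 0.987, -0.004], [-0.001, -0.004, -1.0]]
force: [0.1, -0.3, -1.1]
gripper_width: 0.613
```

servo_tool --pt "-0.1 -0.2 0 0 0 0.3 4.5" --pt "0 0 0 0 0 0 4.5" --pt "0 0 0.6 0 0 0 4.5" --pt "0 0 0.3 0 0 0 4.5" --pt "0 0 0 0 0 0 4.5"

```text
t: 11.62
tcp_pos: [0.6064, -0.0829, 0.0303]
ee_rot: [[-0.986, 0.164, 0.004], [0.164, 0.986, -0.005], [-0.005, -0.004, -1.0]]
force: [0.5, 0.1, -1.5]
gripper_width: 0.618
```

servo_tool --pt "0.1 0 0.3 0 0 0 4.5" --pt "0 0 0.3 0 0 0 4.5" --pt "0 0 0.3 0 0 0 4.5" --pt "0 0 0 0 0 0 4.5"

```text
t: 11.95
tcp_pos: [0.6052, -0.0828, 0.0203]
ee_rot: [[-0.986, 0.164, 0.004], [0.164, 0.986, -0.005], [-0.004, -0.004, -1.0]]
force: [-0.2, -0.3, -1.4]
gripper_width: 0.618
```

No contact force even below the spigot top, so the bore is over it. Lowering the last 2 mm and releasing.

servo_tool --pt "0 0 0.2 0 0 0 4.5" --pt "0 0 0 0 0 0 4.5" --pt "0 0 0 0 0 0 6.5" --pt "0 0 0 0 0 0 8.54" --pt "0 0 0 0 0 0 8.54" --pt "0 0 0 0 0 0 8.54" --pt "0 0 0 0 0 0 8.54" --pt "0 0 -2 0 0 0 8.54" --pt "0 0 -3 0 0 0 8.54" --pt "0 0 -3 0 0 0 8.54" --pt "1 0 -3 0 0 0 8.54" --pt "2 0 -1 0 0 0 8.54" --pt "0 0 0 0 0 0 8.54"

```text
t: 13.03
tcp_pos: [0.5744, -0.0772, 0.1424]
ee_rot: [[-0.986, 0.164, 0.002], [0.164, 0.986, -0.005], [-0.003, -0.004, -1.0]]
force: [0.2, 0.2, 0.9]
gripper_width: 0.999
```

Run:
```python
from h import *
s=telemetry.get_state();print(s['t'],s['tcp_pos'],s['ee_rot'].round(3))
w=capture("wrist");cv2.imwrite("pics/s1f.png",w);d=capture("side");cv2.imwrite("pics/s1s.png",d)
a=cv2.resize(w[60:360,150:470],(576,540));b=cv2.resize(d[240:315,240:370],(520,300))
c=np.zeros((600,800,3),np.uint8);c[:540,:480]=a[:,:480];c[:300,480:]=b[:,200:];cv2.imwrite("pics/s1.png",c)
```

```text
13.0333 [ 0.57442332 -0.07721601  0.14238548] [[-0.986  0.164  0.002]
 [ 0.164  0.986 -0.005]
 [-0.003 -0.004 -1.   ]]
```

View pics/s1.png

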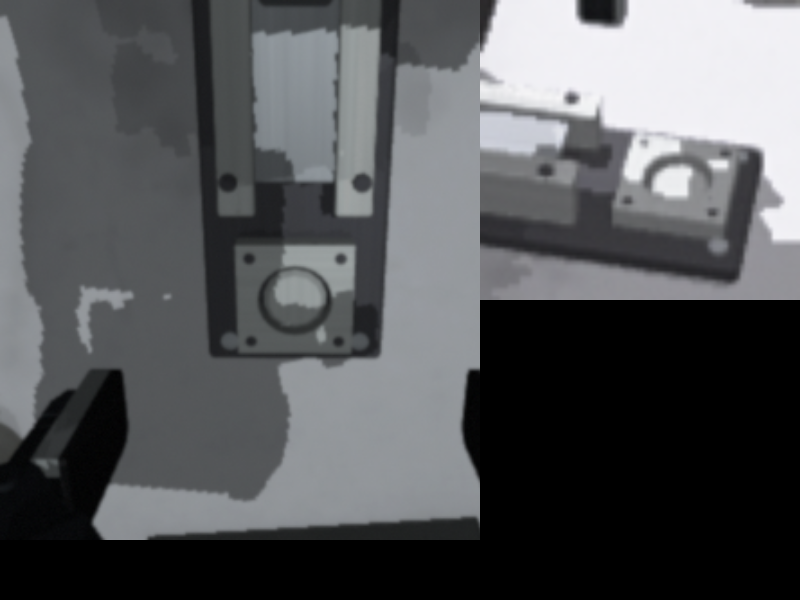

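Seated: the spigot sits concentric inside the bore and the flange lies flat and aligned. Now I'll close the fingers and go behind the tab.

servo_tool --pt "2.8 0 0 0 0 0 6" --pt "2.8 -0.1 0 0 0 0 3" --pt "2.8 0 0 0 0 0 0" --pt "2.8 0 0 0 0 0 0" --pt "2.8 0 0 0 0 0 0" --pt "0 0 0 0 0 0 0" --pt "0 0 0 0 0 0 0" --pt "0 0 0 0 0 0 0"

```text
t: 13.8
tcp_pos: [0.4338, -0.0551, 0.1314]
ee_rot: [[-0.986, 0.165, -0.007], [0.165, 0.986, -0.001], [0.007, -0.003, -1.0]]
force: [0.8, -0.1, 0.8]
gripper_width: -0.0
```

servo_tool --pt "0 0 2.5 0 0 0 0" --pt "0 0 2.5 0 0 0 0" --pt "0 0 2 0 0 0 0" --pt "0 0 1 0 0 0 0" --pt "0 0 0 0 0 0 0" --pt "0 0 0 0 0 0 0"

```text
t: 14.3
tcp_pos: [0.4429, -0.0579, 0.0467]
ee_rot: [[-0.986, 0.165, -0.0], [0.165, 0.986, -0.003], [-0.0, -0.003, -1.0]]
force: [0.2, -0.2, 0.6]
gripper_width: -0.002
```

servo_tool --pt "0 0 -0.4 0 0 0 0" --pt "-0.8 0 0 0 0 0 0" --pt "-0.8 0 0 0 0 0 0" --pt "-0.8 0 0 0 0 0 0" --pt "-0.8 0 0 0 0 0 0"

```text
t: 14.72
tcp_pos: [0.4729, -0.0629, 0.0516]
ee_rot: [[-0.986, 0.164, -0.011], [0.164, 0.986, -0.001], [0.011, -0.003, -1.0]]
force: [-7.7, 0.3, 1.4]
gripper_width: -0.001
```

servo_tool --pt "-0.9 0 0.05 0 0 0 0" --pt "-0.9 0 0.05 0 -0.2 0 0" --pt "-0.9 0 0.05 0 0 0 0" --pt "-0.9 0 0.05 0 -0.2 0 0" --pt "-0.9 0 0.05 0 0 0 0"

```text
t: 15.13
tcp_pos: [0.5149, -0.07, 0.0514]
ee_rot: [[-0.986, 0.163, -0.018], [0.163, 0.987, -0.001], [0.018, -0.004, -1.0]]
force: [-8.1, 0.8, 4.5]
gripper_width: -0.002
```

servo_tool --pt "-0.7 0 0.05 0 -0.3 0 0" --pt "-0.7 0 0.05 0 -0.3 0 0" --pt "-0.6 0 0.05 0 0 0 0" --pt "-0.5 0 0.0 0 0 0 0"

```text
t: 15.47
tcp_pos: [0.5267, -0.0718, 0.0512]
ee_rot: [[-0.986, 0.161, -0.044], [0.161, 0.987, 0.003], [0.044, -0.004, -0.999]]
force: [-19.8, -1.0, 11.5]
gripper_width: 0.002
```

Run:
```python
from h import *
t=capture("top");d=capture("side");cv2.imwrite("pics/p1t.png",t);cv2.imwrite("pics/p1s.png",d)
b=cv2.resize(d[235:315,235:370],(800,474),interpolation=cv2.INTER_CUBIC);cv2.imwrite("pics/p1.png",b)
print(telemetry.get_state()['force'],telemetry.get_state()['tcp_pos'])
```

```text
[-23.20643437   0.82601094  16.52046888] [ 0.52673565 -0.07183241  0.05117984]
```

View pics/p1.png

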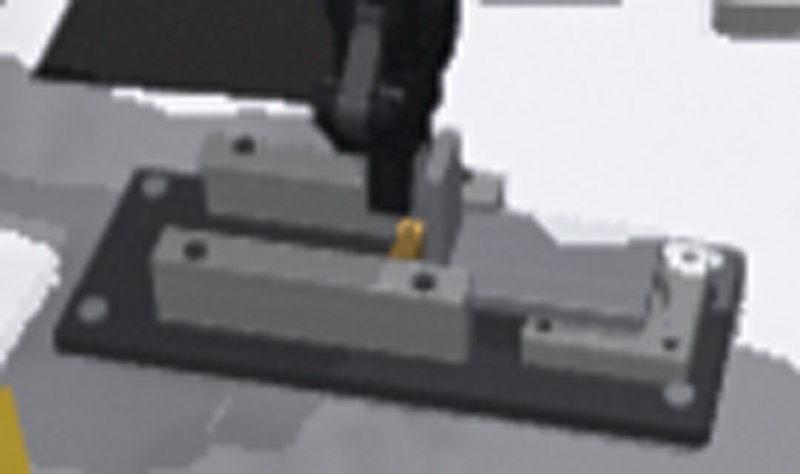

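The gate is past the flange centre and on its end stop (about 20 N), with the brass catch visible behind the tail. Backing off.

servo_tool --pt "0.8 0 0 0 0 0 0" --pt "1.2 0 -0.1 0 0 0 0" --pt "1.0 0 -0.5 0 -1 0 0" --pt "0.5 0 -3 0 -1 0 0" --pt "0 0 -3.5 0 0 0 0" --pt "0 0 -3.5 0 0 0 0" --pt "2 2 -3.5 0 0 0 0" --pt "2 2 -2 0 0 0 0" --pt "2 3 0 0 0 0 0" --pt "0 0 0 0 0 0 0"

```text
t: 16.4
tcp_pos: [0.4538, 0.0109, 0.2265]
ee_rot: [[-0.986, 0.165, 0.009], [0.165, 0.986, -0.005], [-0.009, -0.003, -1.0]]
force: [0.8, 0.9, -0.6]
gripper_width: 0.002
```

Run:
```python
from h import *
s=telemetry.get_state();print(s['t'],s['tcp_pos'],s['force'])
t=capture("top");d=capture("side");cv2.imwrite("pics/f1t.png",t);cv2.imwrite("pics/f1s.png",d)
c=np.zeros((600,800,3),np.uint8)
c[:360,:600]=cv2.resize(d[240:318,240:370],(600,360),interpolation=cv2.INTER_CUBIC)
c[365:600,:376]=cv2.resize(t[135:285,185:425],(376,235),interpolation=cv2.INTER_CUBIC)
c[365:600,380:640]=cv2.resize(d[110:220,270:390],(260,235),interpolation=cv2.INTER_CUBIC)
cv2.imwrite("pics/f1.png",c)
t0=cv2.imread("pics/top0.png")
for n,(x,y,w,h) in dict(jar=(245,245,30,30),seal=(285,165,30,28),stand=(185,150,65,45)).items():
    print(n,np.abs(t[y:y+h,x:x+w].astype(int)-t0[y:y+h,x:x+w]).mean())
```

```text
16.4 [0.45383991 0.01092655 0.22650011] [ 0.80969292  0.89016221 -0.5530395 ]
jar 6.841111111111111
seal 10.788095238095238
stand 6.314301994301994
```

View pics/f1.png

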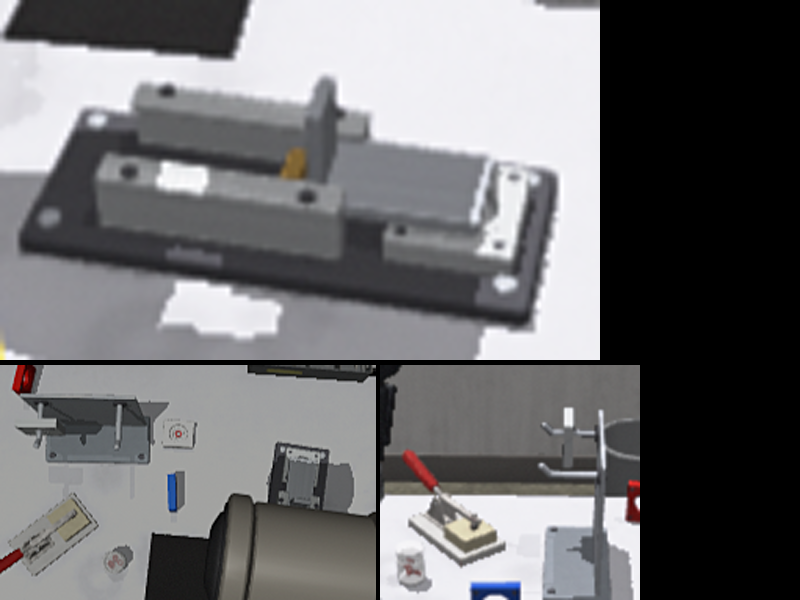

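Run:
```python
from h import *
print(proj("side",[[.6092,-.1074,.027],[.5993,-.1057,.027],[.6092,-.1074,.035]]).round(1),"seen 342.5 288")
t=cv2.imread("pics/f1t.png");t0=cv2.imread("pics/top0.png")
for n,(x,y,w,h) in dict(jar=(245,245,30,30),seal=(285,165,30,28)).items():
    f=lambda im:np.float32(cv2.Laplacian(cv2.cvtColor(im[y:y+h,x:x+w],cv2.COLOR_BGR2GRAY),cv2.CV_32F))
    print(n,cv2.phaseCorrelate(f(t0),f(t)))
env.finish_job()
```

```text
[[341.2 291.1]
 [336.3 290.3]
 [341.3 288.1]] seen 342.5 288
jar ((-0.0007283978867782537, -0.0515650586921268), 0.9951869707637363)
seal ((-0.31205625657730884, -0.15551485427258172), 0.7454484144846598)
the job is handed in; nothing more can be done
```

The nest is ready and the job was handed in at about 16.5 s. I lifted the wide-bore flange off its peg, laid it down on the mat, took it again from above and seated it over the spigot. Then I pushed the gate over it to its end stop.

Last checks:
- **Flange seating:** before the gate was closed, the picture showed the flange flat with the spigot concentric in its bore.
- **Gate and catch:** the gate's front edge is within about 2 mm of its expected shut position. The brass catch stands up behind the tail with the arm withdrawn. This is from the pictures only; I did not read the joint values.
- **Other flange:** the narrow-bore flange is still hanging on its peg.
- **Jar and seal block:** neither shows any real movement in the top view. The jar shift was about 0.05 px. The seal block's was about 0.3 px, with a weaker match, probably from changed shadows.
- **Forces:** the highest wrist force I saw was about 29 N, when the gate reached its end stop. That included an unexpected upward force of about 16 N, which was gone after I backed off.

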